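# Load the light-curing box with its lid locked open on the over-centre stay

## Task

Cure this dental model: push the folding stay on the side of the curing box up and past its dead centre, so that it locks and the lid stands open with no one holding it. Then set the model down gently on the plate inside, upright on its flat base, and knock the stay back the other way so that the lid sinks fully shut over the model. Do not disturb the bottle, the glass dish or the neck joint standing nearby.

Things in the scene. Friction and masses are not known exactly. Their poses are not given: they have to be found in the camera images.
- curing_box: White wedge-shaped light-curing box with an amber lid, fixed to the worktop: 200 mm deep (own x), 230 mm wide (own y), front wall 102 and rear wall 140 mm high, walls 5 mm. Origin: centre of its underside. x points from its front panel (timer knob, display) to its rear, y to its left, z up. The folding stay is on its left (+y) wall.
- plate (a point): Spot on the chamber's floor plate 35 mm in front of the box's centre (box x = -35, y = 0 mm). The plate is level, 55 mm above the worktop, 186 mm (x) by 218 mm (y). With the lid locked open, what lies in front of box x = +20 mm is free from above.
- lid (a joint): Hinge angle of the amber lid (222 mm long, about 0.4 kg), axis along y at x = +100, z = 147 mm of the box. 0 = shut, sloping down to the front; 1.51 = stay straight; 1.46 = resting on the locked stay, 72 degrees above level, leaning to the rear. Damped: left free, it sinks shut by itself in about 2 s.
- stay (a joint): Angle of the stay's lower arm, flat steel, 165 mm, outside the left wall on a pivot along y at x = +50, z = 30 mm of the box. 0 = lid shut, arm pointing to the front, rising 20 degrees. Grows as its front end swings up and to the rear: 1.33 = dead centre, 1.42 = locked on its stop. Swinging it up lifts the lid (5 to 10 N at the grip bar).
- stay_knee (a joint): Angle of the knee: the 89 mm upper arm is pinned to the lower arm 126 mm from its pivot and to the lid's edge 100 mm from the lid hinge. 0 = folded, lid shut; 2.14 = both arms in line, dead centre; 2.40 = on its stop past dead centre, where the lid's weight holds it. About 2 N at the grip bar trips it back.
- stay_grip (a point): Middle of the black grip bar at the free end of the stay's lower arm: round, 15 mm thick, 70 mm long, sticking out along the box's +y (21 to 91 mm outside the wall). Box coordinates: lid shut x = -105, y = +171, z = 86 mm; locked x = +83, z = 192 mm. Push it from the front, following its circle, to open; from its rear side to the front to trip the stay.
- model: White dental model, a horseshoe arch of teeth on a flat base, loose, about 90 g, 55 mm (x) by 60 mm (y) by 30 mm high; starts on the worktop, teeth up. Origin: centre of its flat underside; z up through the teeth.
- etch_bottle: Bystander: white bottle with dark cap, 28 mm in diameter, 70 mm high, standing. Origin: centre of its underside.
- dappen: Bystander: small clear waisted dish, 35 mm in diameter, 22 mm high. Origin: centre of its underside.
- neck: Bystander: ribbed off-white neck joint of a training head, 62 x 85 x 85 mm, standing. Origin: centre of its underside.

How it is judged:
On the way, in this order (a step that is already met when the one before it is completed fails the run):
1. the stay is past dead centre and holds the lid open by itself, the robot not touching the box (value of joint stay_knee above 2.24 rad and value of joint lid above 1.35 rad and contact force between each of the arm, the fingers and curing_box below 0.2 N), for 0.4 s.
2. the model stands upright on the plate inside, let go, with the lid still locked open (x of model in the frame of curing_box between -0.075 and 0.065 m and y of model in the frame of curing_box between -0.08 and 0.08 m and z of model in the frame of curing_box between 0.049 and 0.062 m and angle between model's own z axis and vertical below 0.15 rad and linear speed of model below 0.03 m/s and value of joint stay_knee above 2.24 rad and value of joint lid above 1.35 rad and contact force between the fingers and model below 0.1 N), for 0.2 s.
At the end, for the whole second after the job is handed in: The lid is shut (hinge angle under 0.04, stay knee folded to under 0.15), the model stands at rest and upright (tilt under 0.15 rad) on the plate inside, its origin within -75 to +65 mm (x) and 80 mm (y) of the box's origin and 49 to 62 mm above its underside (value of joint lid below 0.04 rad and value of joint stay_knee below 0.15 rad and x of model in the frame of curing_box between -0.075 and 0.065 m and y of model in the frame of curing_box between -0.08 and 0.08 m and z of model in the frame of curing_box between 0.049 and 0.062 m and angle between model's own z axis and vertical below 0.15 rad and linear speed of model below 0.03 m/s); the robot touches nothing.
It fails at once if the model is dropped on the plate (moves faster than 0.6 m/s within 35 mm over the plate, as after a fall of about 20 mm) or jammed onto the box with over 100 N (contact force between model and curing_box above 100 N or (horizontal distance between model and curing_box below 0.11 m and z of model in the frame of curing_box below 0.09 m and linear speed of model above 0.6 m/s)).
It fails at once if the model is tipped over (angle between model's own z axis and vertical above 0.8 rad).
It fails at once if the bottle is moved by more than 30 mm (distance of etch_bottle from where it was at the start of the episode above 0.03 m).
It fails at once if the dish is moved by more than 30 mm (distance of dappen from where it was at the start of the episode above 0.03 m).
It fails at once if the neck joint is moved by more than 30 mm (distance of neck from where it was at the start of the episode above 0.03 m).
It also fails if it takes over 62 s, if anything falls off the work surface, if the arm or the gripper's body presses on something with over 40 N, if the wrist force passes 120 N, or if a joint passes its speed limit or range.

## Robot

A 6-joint arm with a two-finger parallel gripper is mounted at the origin on a cart in front of the work surface, level with it; the furniture and walls round the work are solid. World frame = base frame: x ahead of the robot, y to its left, z up, the work surface at z = 0. Lengths are in m, angles in rad, forces in N, time in s.
With the tool pointing down it reaches from about 0.35 to 0.875 m from the base axis. Payload 15.5 kg.
Tool frame: the origin (TCP) lies at the very end of the fingers, on their centre line; the grasp point (between the pads) lies 19 mm behind it (arm.tcp_to_grasp is the distance from the TCP to the grasp point, in m); z points along the fingers, y is the line along which they close (so a half turn about z gives the same grasp; the last joint's range is limited). The gripper opens to 85 mm and grips with 20 to 120 N. Pads are 22 mm wide; open, the fingers measure 114 mm over their backs; the gripper's body (76 mm by 85 mm) begins 54 mm behind the grasp point. The pads swing forward as they close: fully open they stand 13 mm farther back than shut.
Start: joints at [1.06, 0.494, 1.345, -0, 1.302, -0.096], TCP at [0.252, 0.572, 0.231] pointing down, gripper open.
Joint ranges: [-2.91, 2.91], [-0.82, 2.16], [0.22, 2.67], [-1.22, 4.37], [0.12, 2.79], [-3.08, 3.08]. Speed limits (rad/s): [1.89, 1.89, 2.57, 3.01, 3.01, 3.01].

## Interface

Orientations are given as a 3x3 rotation matrix whose columns are the frame's x, y, z axes.
In Python, from station import arm gives the robot as it stands.
- The arm moves only by the shell command python3 -m jog 'ROWS' [FORCE]. ROWS is JSON, a list of rows, each an object of numbers: "x", "y", "z": the shift along the world's x, y, z in cm; "twist": the turn about the world's z in degrees; "jaw": the finger opening in cm, from 0 to 8.54. In form: [{"x": .., "y": .., "z": .., "twist": .., "jaw": ..}, ...]. A call has 1 to 20 rows; each row is the pose to reach, as a shift and turn from the pose commanded when the call began; what a row does not reach only later rows make up. A row lasts 1/10 s, in which the tool goes at most 50 mm and 8.59 degrees, less where a joint would pass 70% of its speed; a pose out of reach is approached as far as the arm can. A call with a gripper value outside its range is refused whole. The fingers move at their own pace and stop on an object; FORCE is the grip in N (left out, the last holds). Time passes only in rows, so rows that repeat a pose let the fingers close. It gives the time, the measured TCP pose, the force, the opening and the grip force at its end, in the units of the state.
- arm.get_state(): the state, without advancing time (a new reading comes with each control period).
- arm.get_image(name): name is "side" or "top"; returns (picture, depth): 480x640x3 uint8, red, green, blue; 480x640 float32, m along the optical axis (not along the pixel's ray), 0 where there is no reading.
- arm.camera_params(name): a dict with "fx", "fy", "cx", "cy" (pixels), "xyz" and "orientation" of the camera in the world. Camera axes: x right, y down, z forward; pixel columns grow to the right and rows downward; lengths in m; the calibration is good to about 2 mm. A picture is of the moment at which its call begins. camera_params takes no time and is no camera call.
- arm.hand_in(): hands the job in; it is judged then, once.
The state is a dict: "clock": time; "q": joint angles; "qvel": joint speeds; "tau": joint torques, N m; "tool_pos": TCP position; "tcp_rot": TCP orientation; "contact_force": force on the tool from outside, world axes, zero at the start; "moment": the same for the moment, N m; "width": opening from 0.0 (shut) to 1.0 (fully open); "grasp_force": force on a finger pad.
Only numpy, scipy, OpenCV 4.12 (cv2) and the standard library are available. Lean on these libraries where they do the work, as an engineer would, in place of code of your own. Each camera call takes 0.05 s, during which the arm holds its last target. There are 200 camera calls.

## Working session

There is one attempt and no reset: what is moved stays moved. The work goes in short steps, Python scripts to look and compute and a shell command to move; the robot and the scene stay as the last step left them, time stands still between calls to the robot, and variables do not carry over. Pictures are saved under pics/ and viewed, at most 10 in all, crops included, and the job is handed in when it is done.

```bash
mkdir -p pics; cat > h.py <<'E'
import numpy as np, cv2
from station import arm
def grab(n,tag):
    im,d=arm.get_image(n); cv2.imwrite(f'pics/{tag}.png',im[:,:,::-1]); np.savez(f'pics/{tag}.npz',im=im,d=d); return im,d
def cloud(n,d):
    p=arm.camera_params(n); v,u=np.mgrid[0:480,0:640]
    c=np.stack([(u-p['cx'])/p['fx']*d,(v-p['cy'])/p['fy']*d,d],-1)
    R=np.array(p['orientation']).reshape(3,3)
    return c@R.T+np.array(p['xyz'])
E
python3 - <<'E'
from h import *
for n in('top','side'):
    im,d=grab(n,n+'0'); print(n,arm.camera_params(n))
print(arm.get_state())
E
```

```text
top {'fx': 594.3868674701931, 'fy': 594.3868674701931, 'cx': 323.361522806015, 'cy': 237.46236115140684, 'xyz': array([0.27306615, 0.07290296, 1.41954978]), 'orientation': array([[-0.04983422, -0.97501724,  0.21646694],
       [-0.99873645,  0.05005589, -0.00446211],
       [-0.00648481, -0.21641579, -0.97627975]])}
side {'fx': 512.4460747785874, 'fy': 512.4460747785874, 'cx': 324.7209112565565, 'cy': 239.40470096769204, 'xyz': array([ 0.15788277, -0.76966117,  0.62186513]), 'orientation': array([[ 0.90319334, -0.22887222,  0.36312436],
       [-0.42886091, -0.44591113,  0.78564724],
       [-0.01789164, -0.8653212 , -0.50089831]])}
{'clock': 0.1, 'q': array([ 1.05948436e+00,  4.94112416e-01,  1.34606791e+00,  4.12623548e-06,
        1.30248591e+00, -9.54966774e-02]), 'qvel': array([ 0.00108293, -0.00096005, -0.00135255, -0.00052242, -0.00090649,
       -0.0011166 ]), 'tau': array([ 1.65349018e-03, -8.83580089e+01, -3.84563255e+01, -2.48965907e-04,
        5.15372536e-03,  2.85514528e-05]), 'tool_pos': array([0.25229729, 0.57146567, 0.23076567]), 'tcp_rot': array([[-9.14786830e-01,  4.03936600e-01, -5.28794020e-04],
       [ 4.03936932e-01,  9.14786359e-01, -9.34322500e-04],
       [ 1.06326502e-04, -1.06830535e-03, -9.99999424e-01]]), 'contact_force': array([-0.06501058,  0.14623739,  0.23001464]), 'moment': array([-0.02428546, -0.00364677, -0.04080406]), 'grasp_force': 0.0, 'width': 1.0030384773041665}
```

View pics/top0.png

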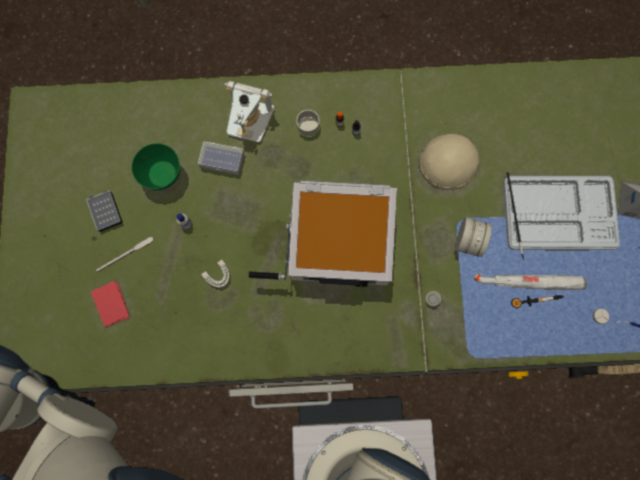

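View pics/side0.png

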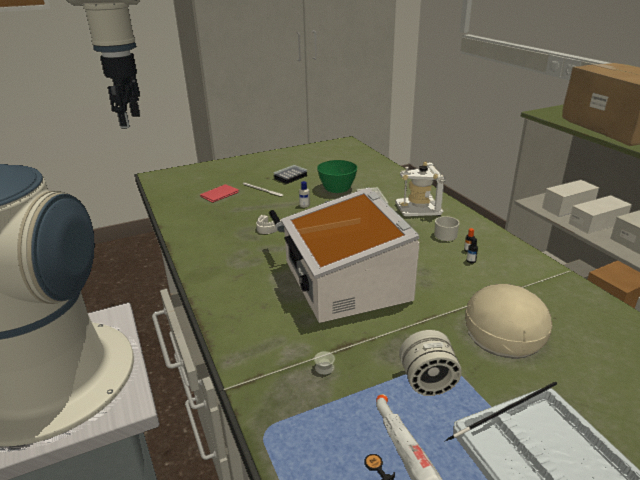

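The top view shows the box at about (343,233) with its front towards the robot, the grip bar at (265,275), the model at (216,275), the bottle at (183,220), the dish at (433,299) and the neck at (473,237). The side view shows the stay on the far (+y) wall, by the bar.

```bash
python3 - <<'E'
from h import *
Z=np.load('pics/top0.npz'); im,d=Z['im'],Z['d']; P=cloud('top',d)
def reg(n,u0,u1,v0,v1,z0,z1):
    q=P[v0:v1,u0:u1].reshape(-1,3); q=q[(q[:,2]>z0)&(q[:,2]<z1)]
    r=cv2.minAreaRect((q[:,:2]*1000).astype(np.float32))
    print(n,len(q),'mean',q.mean(0).round(4),'min',q.min(0).round(3),'max',q.max(0).round(3),'rect',np.round(r[0],1),np.round(r[1],1),round(r[2],1))
    return q
reg('table',100,140,330,360,-.05,.05)
reg('model',196,236,256,292,.008,.05)
reg('bottle',170,196,205,235,.008,.1)
reg('dap',420,445,285,312,.006,.05)
reg('neck',450,498,212,262,.01,.12)
reg('bar',246,288,266,284,.06,.14)
b=reg('boxtop',284,402,175,292,.09,.2)
c=np.r_[cv2.boxPoints(cv2.minAreaRect((b[:,:2]*1000).astype(np.float32)))];print(c)
# lid plane fit
a=P[205:262,310:380].reshape(-1,3); A=np.c_[a[:,:2],np.ones(len(a))]; k=np.linalg.lstsq(A,a[:,2],rcond=None)[0]; print('lid slope',k, 'upslope dir deg',np.degrees(np.arctan2(k[1],k[0])))
# model and bar zoom
z=P[...,2]
crop=cv2.resize(im[195:305,165:300],None,fx=5.5,fy=5.5,interpolation=cv2.INTER_CUBIC); cv2.imwrite('pics/crop0.png',crop[:,:,::-1][:600,:800])
print(np.round(z[258:292:3,198:238:3]*1000).astype(int))
E
```

```text
table 1193 mean [0.3543 0.5588 0.0012] min [ 0.318  0.511 -0.008] max [0.39  0.607 0.011] rect [354.5 558.9] [99.4 67.7] 87.2
model 311 mean [0.502  0.32   0.0221] min [0.469 0.282 0.008] max [0.551 0.374 0.036] rect [518.5 329.7] [86.8 83. ] 78.4
bottle 176 mean [0.6371 0.3986 0.0442] min [0.612 0.383 0.008] max [0.687 0.435 0.076] rect [649.8 409.1] [76.3 49.3] 3.0
dap 195 mean [ 0.4238 -0.1842  0.0172] min [ 0.394 -0.212  0.006] max [ 0.458 -0.153  0.033] rect [ 425.5 -184. ] [57.2 62.1] 85.9
neck 1077 mean [ 0.556  -0.2812  0.0691] min [ 0.514 -0.338  0.01 ] max [ 0.61  -0.245  0.089] rect [ 556.  -299.1] [90.  83.1] 70.1
bar 245 mean [0.4872 0.1964 0.0926] min [0.475 0.155 0.078] max [0.507 0.24  0.101] rect [486.3 196. ] [30.  86.6] 7.2
boxtop 10183 mean [0.569  0.0258 0.1337] min [ 0.452 -0.1    0.09 ] max [0.687 0.16  0.164] rect [568.   30.1] [240.6 224.8] 83.8
[[ 443.31818  -77.39349]
 [ 666.774   -101.63377]
 [ 692.72284  137.57216]
 [ 469.26703  161.81244]]
lid slope [-0.9905517   0.14126825  0.69569797] upslope dir deg 171.88345340576538
[[-2  4  2 -1 -3 -2  4 -6  1  2 -4  1 -2  2]
 [ 1 -4 -1  6 -1  0  5 21 16 -4  5  3  3  1]
 [ 3  4  5 -4 -1  1 -2 24 29 23  3 -2  4  2]
 [ 1  2  3  0  2  6 -1 -1 29 31  3 -1 -2  1]
 [-2 -2  3 -1 -1  4 -4  4  0 31 18  0  3  7]
 [ 6 -2 21 21  0  4  0  0  1 25 22  7  7  3]
 [ 3 -2 22 24  1 -1  0  0 -5 27 18 -2 -4  2]
 [-2 -1 -4 23 25  7 -2  0 24 31 19  0  2  2]
 [ 3  0 -1 -4 26 29 25 16 30 22  8  1  0  1]
 [ 1  3 -2  1  4 20 17 17 19 17  3  1  0  1]
 [ 1  0 -1 -1 -1  1  2 -2  1  1  4  2 -1  3]
 [-2  3  4  6  3  1  1  0 -4  0  3 -3  3  0]]
```

View pics/crop0.png

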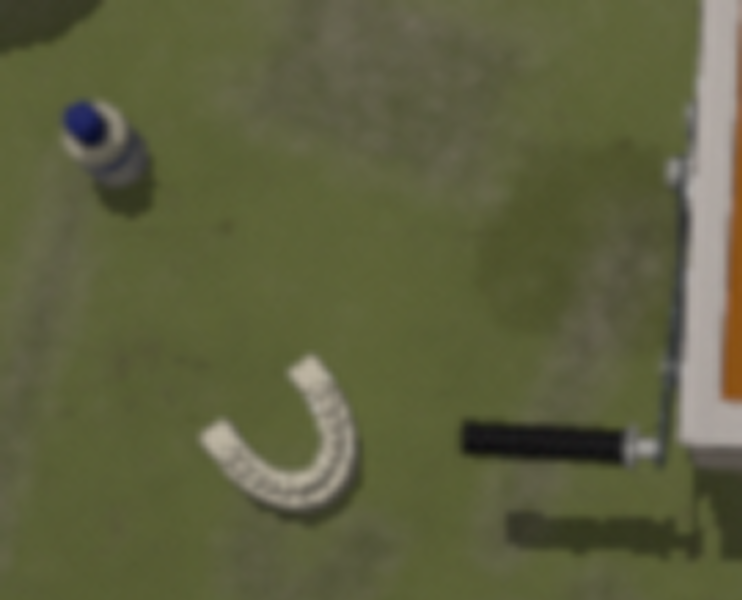

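The crop shows the horseshoe with its open end at the upper left (leg ends at (305,370) and (215,437), front at (330,495)). The bar runs from (465,437) to (625,445). Next I refine the box pose and the model outline.

```bash
python3 - <<'E'
from h import *
from scipy.optimize import least_squares
Z=np.load('pics/top0.npz'); im,d=Z['im'].astype(int),Z['d']
p=arm.camera_params('top'); R=p['orientation'];t=p['xyz']
def ray(u,v,z):
    r=R@np.array([(u-p['cx'])/p['fx'],(v-p['cy'])/p['fy'],1]); return t+r*(z-t[2])/r[2]
# box edges: bright (white) pixels
br=im.min(2)
def edge(line): # strongest step subpixel-ish
    g=np.abs(np.diff(line.astype(float))); k=g.argmax(); return k+.5
L=[(284+edge(im[v,284:300,2]),v) for v in range(192,265,3)]
Rr=[(386+edge(im[v,386:403,2]),v) for v in range(195,265,3)]
B=[(u,174+edge(im[174:190,u,2])) for u in range(300,390,3)]
for n,E in(('L',L),('R',Rr),('B',B)):
    E=np.array(E); a,b=(1,0) if n!='B' else (0,1)
    k=np.polyfit(E[:,a],E[:,b],1); r=E[:,b]-np.polyval(k,E[:,a]); k=np.polyfit(E[abs(r)<1.5][:,a],E[abs(r)<1.5][:,b],1)
    if n=='B': pts=[(u,np.polyval(k,u)) for u in(300,390)]; zs=(.147,.147)
    else: pts=[(np.polyval(k,v),v) for v in(192,262)]; zs=(.145,.115)
    W=[ray(*q,z) for q,z in zip(pts,zs)]; dd=W[1]-W[0]
    print(n,np.round(pts,1),np.round(W,4).tolist(),'ang',np.degrees(np.arctan2(dd[1],dd[0])).round(2),abs(r).max().round(1))
# bar: dark pixels
m=(im[240:300,240:288].max(2)<45); P=cloud('top',Z['d'])[240:300,240:288]; m&=(P[...,2]>.06)
v,u=np.nonzero(m); c=(u.mean()+240,v.mean()+240); k=np.linalg.svd(np.c_[u,v]-np.array([u,v]).mean(1),full_matrices=0)[2][0]
print('bar',len(u),c,ray(*c,.09),u.min()+240,u.max()+240); e=[ray(c[0]+s*15*k[0],c[1]+s*15*k[1],.09) for s in(-1,1)]; print(np.round(e,4))
# model
M=(br[250:300,190:245]>120).astype(np.uint8); M=cv2.morphologyEx(M,cv2.MORPH_OPEN,np.ones((2,2)))
v,u=np.nonzero(M); W=np.array([ray(a+190,b+250,.02)[:2] for a,b in zip(u,v)])*1000
r=cv2.minAreaRect(W.astype(np.float32)); print('model',len(u),r,W.mean(0))
for h in(25,30,33.6,37,42):
    x=np.array([np.cos(np.radians(h)),np.sin(np.radians(h))]); y=np.array([-x[1],x[0]]); a,b=W@x,W@y
    ca,cb=(a.max()+a.min())/2,(b.max()+b.min())/2
    print(h,'ext',np.ptp(a).round(1),np.ptp(b).round(1),'ctr',(x*ca+y*cb).round(1),'mirror',abs(np.mean((b-cb))).round(2), [ (round(b[(a>q)&(a<q+8)].min()-cb),round(b[(a>q)&(a<q+8)].max()-cb)) for q in np.arange(a.min(),a.max()-6,8)])
for n,(u0,v0) in dict(bottle=(183,220)).items(): print(n,ray(u0,v0,.04))
E
```

```text
L [[299. 192.]
 [296. 262.]] [[0.6624, 0.1164, 0.145], [0.5095, 0.1306, 0.115]] ang 174.69 3.5
R [[387.8 192. ]
 [392.7 262. ]] [[0.6521, -0.0818, 0.145], [0.4985, -0.0845, 0.115]] ang -178.98 7.3
B [[300.  180.2]
 [390.  185. ]] [[0.6893, 0.1128, 0.147], [0.6676, -0.0876, 0.147]] ang -96.17 0.5
bar 156 (np.float64(263.05128205128204), np.float64(275.05128205128204)) [0.48790979 0.20735066 0.09      ] 249 277
[[0.4916 0.2412 0.09  ]
 [0.4842 0.1736 0.09  ]]
model 154 ((502.9903564453125, 321.09814453125), (49.186851501464844, 58.398921966552734), 34.513275146484375) [504.50627325 322.97786244]
25 ext 54.2 59.0 ctr [502.5 324.1] mirror 1.82 [(-19, 7), (-18, 14), (-22, 20), (-23, 24), (-27, 28), (-29, 29), (-27, -17)]
30 ext 51.8 58.9 ctr [502.7 322.5] mirror 0.5 [(-16, 11), (-17, 16), (-22, 22), (-26, 24), (-28, 28), (-29, 29)]
33.6 ext 49.7 58.5 ctr [502.9 321.4] mirror 0.45 [(-13, 13), (-16, 16), (-20, 23), (-26, 24), (-29, 28), (-29, 29)]
37 ext 50.4 58.0 ctr [503.7 320.7] mirror 1.35 [(-11, 16), (-15, 15), (-19, 25), (-25, 25), (-29, 28), (-29, 29)]
42 ext 52.8 56.8 ctr [505.1 319.9] mirror 2.66 [(-7, 19), (-14, 18), (-17, 25), (-25, 26), (-28, 27), (-28, 28)]
bottle [0.63901213 0.40043388 0.04      ]
```

```bash
python3 -m jog '[{"x":4,"y":-6,"z":0,"twist":-8,"jaw":6},{"x":8,"y":-12,"z":0,"twist":-16,"jaw":6},{"x":12,"y":-18,"z":0,"twist":-24,"jaw":6},{"x":16,"y":-24,"z":0,"twist":-32,"jaw":6},{"x":20,"y":-30,"z":0,"twist":-40,"jaw":6},{"x":22,"y":-34,"z":0,"twist":-48,"jaw":6},{"x":23.7,"y":-35.6,"z":0,"twist":-56,"jaw":6},{"x":23.7,"y":-35.6,"z":0,"twist":-64,"jaw":6},{"x":23.7,"y":-35.6,"z":-4,"twist":-72.2,"jaw":6},{"x":23.7,"y":-35.6,"z":-5,"twist":-72.2,"jaw":6},{"x":23.7,"y":-35.6,"z":-5,"twist":-72.2,"jaw":6}]' 40; python3 - <<'E'
from h import *
grab('top','top1');grab('side','side1');s=arm.get_state();print(s['tool_pos'],s['tcp_rot'][:,1],s['contact_force'],s['width'],s['q'])
a=cv2.imread('pics/top1.png')[195:315,200:360];b=cv2.imread('pics/side1.png')[100:300,180:420]
cv2.imwrite('pics/c1.png',np.hstack([cv2.resize(a,(400,300)),cv2.resize(b,(360,300))]))
E
```

```text
clock: 1.2
tool_pos: [0.4885, 0.215, 0.1796]
tcp_rot: [[0.105, 0.994, -0.004], [0.994, -0.105, -0.001], [-0.001, -0.004, -1.0]]
contact_force: [-0.6, 1.0, 0.6]
width: 0.706
grasp_force: 0.0
[0.48916249 0.21643362 0.18168762] [ 9.94695699e-01 -1.02861099e-01 -2.46741922e-04] [-0.13299904 -0.06702173  0.48118724] 0.7019685441979963 [3.04786851e-01 4.25330490e-01 1.62950274e+00 2.21353298e-04
 1.08694357e+00 4.07727230e-01]
```

View pics/c1.png

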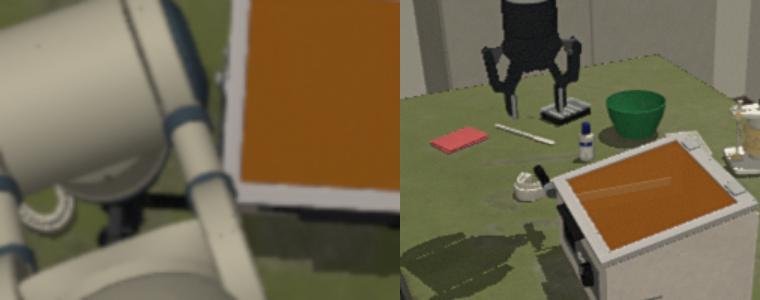

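The top crop shows the wrist right over the bar. The side crop shows the open jaws above and behind it in line with the bar, and nothing touched.

```bash
python3 -m jog '[{"x":0.1,"y":0.9,"z":-4,"twist":0,"jaw":6},{"x":0.1,"y":0.9,"z":-8,"twist":0,"jaw":6},{"x":0.1,"y":0.9,"z":-10.5,"twist":0,"jaw":6},{"x":0.1,"y":0.9,"z":-11.4,"twist":0,"jaw":6},{"x":0.1,"y":0.9,"z":-11.4,"twist":0,"jaw":6},{"x":0.1,"y":0.9,"z":-11.4,"twist":0,"jaw":1},{"x":0.1,"y":0.9,"z":-11.4,"twist":0,"jaw":1},{"x":0.1,"y":0.9,"z":-11.4,"twist":0,"jaw":1},{"x":0.1,"y":0.9,"z":-11.4,"twist":0,"jaw":1},{"x":0.1,"y":0.9,"z":-11.4,"twist":0,"jaw":1},{"x":0.1,"y":0.9,"z":-11.4,"twist":0,"jaw":1}]' 40; python3 - <<'E'
from h import *
c,s=np.cos(np.radians(6)),np.sin(np.radians(6))
for dth in np.r_[0:1.45:.1,1.42,1.45]:
    ph=np.radians(160.1)-dth; r=.1649
    bx=.05+r*np.cos(ph)+.105; bz=.03+r*np.sin(ph)-.086
    print(round(dth,2),'x',round(bx*c*100,2),'y',round(-bx*s*100,2),'z',round(bz*100,2))
E
```

```text
clock: 2.4
tool_pos: [0.4899, 0.2251, 0.0682]
tcp_rot: [[0.105, 0.994, -0.0], [0.994, -0.105, 0.001], [0.001, -0.001, -1.0]]
contact_force: [-7.2, 5.0, 10.3]
width: 0.161
grasp_force: 39.0
0.0 x -0.01 y 0.0 z 0.01
0.1 x 0.63 y -0.07 z 1.53
0.2 x 1.41 y -0.15 z 2.98
0.3 x 2.33 y -0.25 z 4.34
0.4 x 3.39 y -0.36 z 5.61
0.5 x 4.56 y -0.48 z 6.76
0.6 x 5.84 y -0.61 z 7.79
0.7 x 7.22 y -0.76 z 8.68
0.8 x 8.68 y -0.91 z 9.43
0.9 x 10.2 y -1.07 z 10.03
1.0 x 11.78 y -1.24 z 10.48
1.1 x 13.4 y -1.41 z 10.76
1.2 x 15.03 y -1.58 z 10.89
1.3 x 16.67 y -1.75 z 10.84
1.4 x 18.3 y -1.92 z 10.63
1.42 x 18.62 y -1.96 z 10.57
1.45 x 19.1 y -2.01 z 10.47
```

```bash
python3 -m jog '[{"x":0.3,"y":0,"z":0.8,"twist":0,"jaw":1},{"x":0.6,"y":-0.1,"z":1.5,"twist":0,"jaw":1},{"x":1.0,"y":-0.1,"z":2.3,"twist":0,"jaw":1},{"x":1.4,"y":-0.15,"z":3,"twist":0,"jaw":1},{"x":1.85,"y":-0.2,"z":3.7,"twist":0,"jaw":1},{"x":2.3,"y":-0.25,"z":4.3,"twist":0,"jaw":1},{"x":2.8,"y":-0.3,"z":5,"twist":0,"jaw":1},{"x":3.4,"y":-0.35,"z":5.6,"twist":0,"jaw":1},{"x":3.4,"y":-0.35,"z":5.6,"twist":0,"jaw":1}]' 50
```

```text
clock: 3.3
tool_pos: [0.5215, 0.2216, 0.1241]
tcp_rot: [[0.105, 0.994, -0.006], [0.994, -0.105, 0.0], [-0.0, -0.006, -1.0]]
contact_force: [-21.7, 8.8, 11.8]
width: 0.157
grasp_force: 48.9
```

```bash
python3 -m jog '[{"x":0.6,"y":-0.1,"z":0.6,"twist":0,"jaw":1},{"x":1.2,"y":-0.1,"z":1.15,"twist":0,"jaw":1},{"x":1.8,"y":-0.2,"z":1.7,"twist":0,"jaw":1},{"x":2.45,"y":-0.25,"z":2.2,"twist":0,"jaw":1},{"x":3.1,"y":-0.3,"z":2.65,"twist":0,"jaw":1},{"x":3.8,"y":-0.4,"z":3.1,"twist":0,"jaw":1},{"x":4.5,"y":-0.5,"z":3.45,"twist":0,"jaw":1},{"x":5.3,"y":-0.55,"z":3.8,"twist":0,"jaw":1},{"x":5.3,"y":-0.55,"z":3.8,"twist":0,"jaw":1}]' 50;  python3 - <<'E'
from h import *
grab('top','top2');grab('side','side2');print(arm.get_state()['contact_force'])
E
```

```text
clock: 4.2
tool_pos: [0.5771, 0.2157, 0.1639]
tcp_rot: [[0.105, 0.994, 0.0], [0.994, -0.105, 0.0], [0.0, 0.0, -1.0]]
contact_force: [-18.6, -2.4, 32.6]
width: 0.152
grasp_force: 50.7
[-17.99659909  -2.52096109  30.40201414]
```

View pics/side2.png

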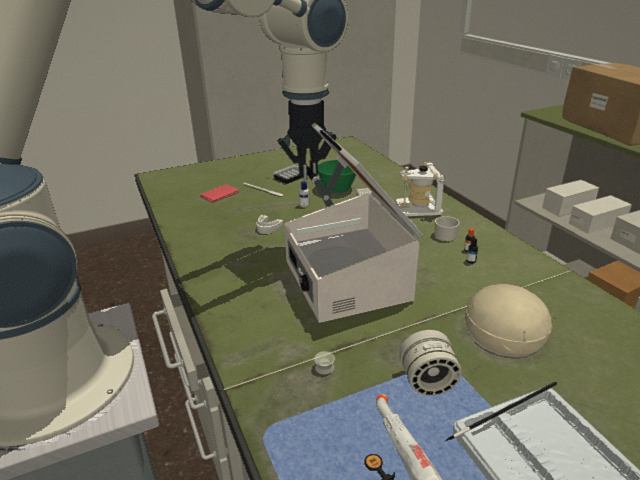

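The lid is raised to roughly 45° and the wrist clears it. The upward force means my circle is a few mm too low, so I raise it.

```bash
python3 -m jog '[{"x":0,"y":0,"z":0.4,"twist":0,"jaw":1},{"x":0.75,"y":-0.1,"z":0.8,"twist":0,"jaw":1},{"x":1.5,"y":-0.15,"z":1.0,"twist":0,"jaw":1},{"x":2.3,"y":-0.25,"z":1.3,"twist":0,"jaw":1},{"x":3.1,"y":-0.3,"z":1.5,"twist":0,"jaw":1},{"x":3.9,"y":-0.4,"z":1.65,"twist":0,"jaw":1},{"x":4.7,"y":-0.5,"z":1.8,"twist":0,"jaw":1},{"x":4.7,"y":-0.5,"z":1.8,"twist":0,"jaw":1}]' 30
```

```text
clock: 5.1
tool_pos: [0.6257, 0.2102, 0.18]
tcp_rot: [[0.105, 0.994, 0.001], [0.994, -0.105, -0.0], [-0.0, 0.001, -1.0]]
contact_force: [-2.5, -4.6, -0.3]
width: 0.157
grasp_force: 46.2
```

```bash
python3 -m jog '[{"x":0.8,"y":-0.1,"z":0.1,"twist":0,"jaw":1},{"x":1.6,"y":-0.15,"z":0.15,"twist":0,"jaw":1},{"x":2.4,"y":-0.25,"z":0.15,"twist":0,"jaw":1},{"x":3.2,"y":-0.3,"z":0.1,"twist":0,"jaw":1},{"x":4.0,"y":-0.4,"z":0,"twist":0,"jaw":1},{"x":4.6,"y":-0.5,"z":-0.1,"twist":0,"jaw":1},{"x":5.1,"y":-0.55,"z":-0.2,"twist":0,"jaw":1},{"x":5.4,"y":-0.55,"z":-0.3,"twist":0,"jaw":1},{"x":5.4,"y":-0.55,"z":-0.3,"twist":0,"jaw":1}]' 30
```

```text
clock: 6.0
tool_pos: [0.6776, 0.205, 0.1776]
tcp_rot: [[0.105, 0.994, -0.001], [0.994, -0.105, -0.0], [-0.001, -0.001, -1.0]]
contact_force: [-16.1, -6.9, 18.3]
width: 0.158
grasp_force: 51.2
```

```bash
python3 -m jog '[{"x":0,"y":0,"z":0,"twist":0,"jaw":5},{"x":0,"y":0,"z":0,"twist":0,"jaw":5},{"x":0,"y":0,"z":0,"twist":0,"jaw":5},{"x":0,"y":0,"z":0,"twist":0,"jaw":5},{"x":0,"y":0,"z":0,"twist":0,"jaw":5},{"x":0,"y":0,"z":0,"twist":0,"jaw":5},{"x":0,"y":0,"z":0,"twist":0,"jaw":5}]' 30;  python3 - <<'E'
from h import *
grab('top','top3');grab('side','side3');print(arm.get_state()['contact_force'])
a=cv2.imread('pics/top3.png')[150:330,200:420];b=cv2.imread('pics/side3.png')[60:320,200:460]
cv2.imwrite('pics/c3.png',np.hstack([cv2.resize(a,(440,360)),cv2.resize(b,(360,360))]))
E
```

```text
clock: 6.7
tool_pos: [0.6785, 0.2053, 0.1762]
tcp_rot: [[0.105, 0.994, -0.0], [0.994, -0.105, 0.0], [0.0, -0.0, -1.0]]
contact_force: [0.0, -0.5, 0.5]
width: 0.586
grasp_force: 0.0
[ 0.54765801 -0.38298912  0.66762506]
```

View pics/c3.png

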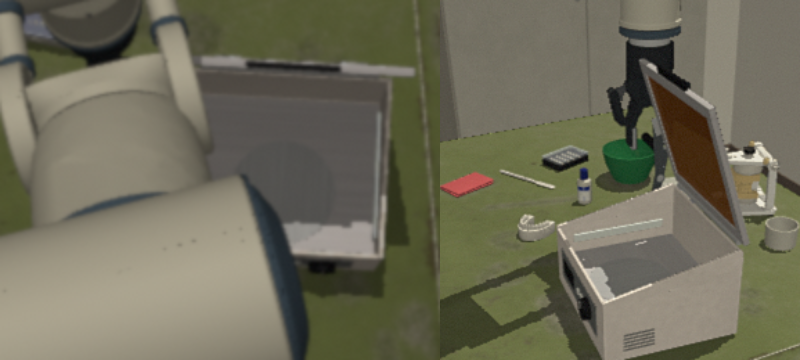

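The stay holds the lid open by itself with the jaws off the bar (force about 0). The chamber is empty and the model and bottle are undisturbed. Next is the model.

```bash
python3 -m jog '[{"x":0,"y":0,"z":3,"twist":0,"jaw":5},{"x":0,"y":0,"z":6,"twist":0,"jaw":5},{"x":-0.5,"y":1,"z":9,"twist":0,"jaw":5},{"x":-3,"y":3,"z":9,"twist":-7,"jaw":8.5},{"x":-6,"y":5,"z":9,"twist":-14,"jaw":8.5},{"x":-9,"y":7,"z":9,"twist":-21,"jaw":8.5},{"x":-12,"y":9,"z":9,"twist":-28,"jaw":8.5},{"x":-15,"y":11,"z":7,"twist":-36,"jaw":8.5},{"x":-16.7,"y":12.2,"z":3,"twist":-44,"jaw":8.5},{"x":-16.7,"y":12.2,"z":-1,"twist":-51,"jaw":8.5},{"x":-16.7,"y":12.2,"z":-5,"twist":-51,"jaw":8.5},{"x":-16.7,"y":12.2,"z":-9,"twist":-51,"jaw":8.5},{"x":-16.7,"y":12.2,"z":-9,"twist":-51,"jaw":8.5},{"x":-16.7,"y":12.2,"z":-9,"twist":-51,"jaw":8.5}]' 25;  python3 - <<'E'
from h import *
grab('top','top4');im,d=grab('side','side4')
cv2.imwrite('pics/c4.png',cv2.resize(im[150:270,180:360,::-1],(780,520),interpolation=cv2.INTER_CUBIC))
E
```

```text
clock: 8.2
tool_pos: [0.5116, 0.3273, 0.0869]
tcp_rot: [[0.839, 0.544, -0.001], [0.544, -0.839, -0.0], [-0.001, -0.0, -1.0]]
contact_force: [0.9, 1.3, 0.6]
width: 0.995
grasp_force: 0.0
```

View pics/c4.png

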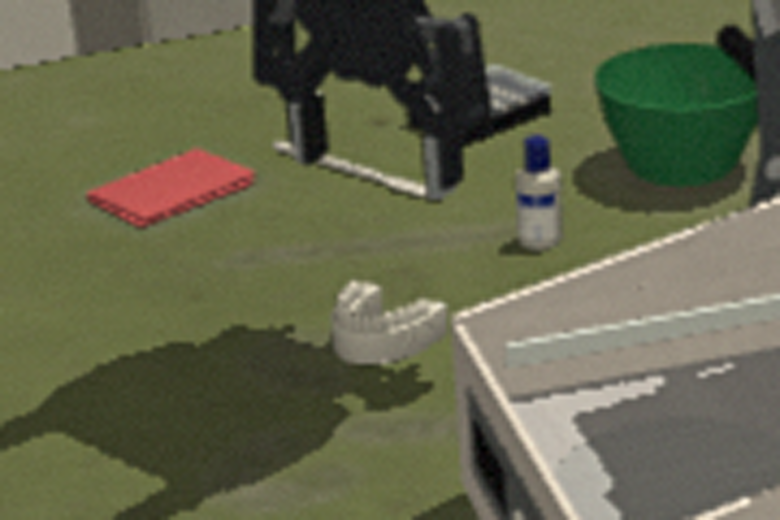

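The side crop shows the open fingers above the model, straddling it, with the bottle clear. I check the real fingertip height from the depth image.

```bash
python3 - <<'E'
from h import *
d=np.load('pics/side4.npz')['d'];P=cloud('side',d)
q=P[150:200,235:295].reshape(-1,3); m=(np.hypot(q[:,0]-.5116,q[:,1]-.3273)<.07)&(q[:,2]>.05)
q=q[m]; a=(q[:,:2]-[.5116,.3273])@np.array([.544,-.839])
for s in(a<-.02,a>.02): print(len(q[s]),np.percentile(q[s][:,2],[0,2,5,10]).round(4),np.percentile(a[s],[2,50,98]).round(3))
E
```

```text
436 [0.1002 0.1044 0.109  0.1159] [-0.068 -0.046 -0.023]
672 [0.1018 0.1087 0.1152 0.1244] [0.022 0.046 0.069]
```

```bash
python3 -m jog '[{"x":0,"y":0,"z":-4,"twist":0,"jaw":8.5},{"x":0,"y":0,"z":-7,"twist":0,"jaw":8.5},{"x":0,"y":0,"z":-8.7,"twist":0,"jaw":8.5},{"x":0,"y":0,"z":-8.7,"twist":0,"jaw":8.5},{"x":0,"y":0,"z":-8.7,"twist":0,"jaw":5},{"x":0,"y":0,"z":-8.7,"twist":0,"jaw":5},{"x":0,"y":0,"z":-8.7,"twist":0,"jaw":5},{"x":0,"y":0,"z":-8.7,"twist":0,"jaw":5},{"x":0,"y":0,"z":-8.7,"twist":0,"jaw":5},{"x":0,"y":0,"z":-8.7,"twist":0,"jaw":5},{"x":0,"y":0,"z":-8.7,"twist":0,"jaw":5}]' 25
```

```text
clock: 9.4
tool_pos: [0.5126, 0.3279, 0.0016]
tcp_rot: [[0.839, 0.544, 0.003], [0.544, -0.839, 0.002], [0.003, 0.0, -1.0]]
contact_force: [-1.4, 0.2, 9.6]
width: 0.682
grasp_force: 24.7
```

The model is gripped at 58 mm. I lift it and carry it over the box.

```bash
python3 -m jog '[{"x":0,"y":0,"z":1,"twist":0,"jaw":5},{"x":0,"y":0,"z":4,"twist":0,"jaw":5},{"x":0,"y":0,"z":8,"twist":0,"jaw":5},{"x":0,"y":0,"z":12,"twist":0,"jaw":5},{"x":0,"y":0,"z":16,"twist":0,"jaw":5},{"x":0,"y":-1,"z":19,"twist":0,"jaw":5},{"x":0.4,"y":-4,"z":20,"twist":-5,"jaw":5},{"x":0.6,"y":-8,"z":20,"twist":-10,"jaw":5},{"x":0.8,"y":-12,"z":20,"twist":-15,"jaw":5},{"x":1,"y":-16,"z":20,"twist":-20,"jaw":5},{"x":1.4,"y":-20,"z":20,"twist":-26,"jaw":5},{"x":1.8,"y":-24,"z":20,"twist":-32,"jaw":5},{"x":2,"y":-27,"z":20,"twist":-36,"jaw":5},{"x":2.1,"y":-29,"z":20,"twist":-39,"jaw":5},{"x":2.1,"y":-29.7,"z":20,"twist":-39,"jaw":5},{"x":2.1,"y":-29.7,"z":20,"twist":-39,"jaw":5}]' 25;  python3 - <<'E'
from h import *
grab('top','top5');im,d=grab('side','side5')
cv2.imwrite('pics/c5.png',cv2.resize(im[60:330,220:480,::-1],(577,600),interpolation=cv2.INTER_CUBIC))
E
```

```text
clock: 11.0
tool_pos: [0.5325, 0.0297, 0.2003]
tcp_rot: [[0.994, -0.105, 0.001], [-0.105, -0.994, -0.0], [0.001, -0.0, -1.0]]
contact_force: [-0.5, -0.3, -0.2]
width: 0.683
grasp_force: 27.3
```

View pics/c5.png

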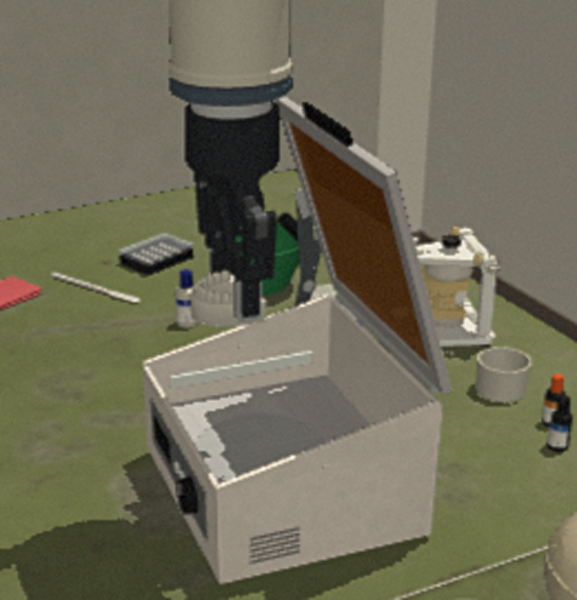

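The model hangs upright in the jaws over the open chamber with the lid locked. I lower it 4 mm further to the front for wrist clearance.

```bash
python3 -m jog '[{"x":-0.4,"y":0.05,"z":-2,"twist":0,"jaw":5},{"x":-0.4,"y":0.05,"z":-4,"twist":0,"jaw":5},{"x":-0.4,"y":0.05,"z":-6,"twist":0,"jaw":5},{"x":-0.4,"y":0.05,"z":-8,"twist":0,"jaw":5},{"x":-0.4,"y":0.05,"z":-10,"twist":0,"jaw":5},{"x":-0.4,"y":0.05,"z":-11.5,"twist":0,"jaw":5},{"x":-0.4,"y":0.05,"z":-12.5,"twist":0,"jaw":5},{"x":-0.4,"y":0.05,"z":-13.2,"twist":0,"jaw":5},{"x":-0.4,"y":0.05,"z":-13.7,"twist":0,"jaw":5},{"x":-0.4,"y":0.05,"z":-13.9,"twist":0,"jaw":5},{"x":-0.4,"y":0.05,"z":-13.9,"twist":0,"jaw":5}]' 25
```

```text
clock: 12.2
tool_pos: [0.5286, 0.0308, 0.0604]
tcp_rot: [[0.994, -0.105, 0.0], [-0.105, -0.994, -0.0], [0.0, -0.0, -1.0]]
contact_force: [-0.2, 0.6, -1.0]
width: 0.679
grasp_force: 27.3
```

```bash
python3 -m jog '[{"x":0,"y":0,"z":-0.2,"twist":0,"jaw":5},{"x":0,"y":0,"z":-0.4,"twist":0,"jaw":5},{"x":0,"y":0,"z":-0.4,"twist":0,"jaw":5},{"x":0,"y":0,"z":-0.4,"twist":0,"jaw":5}]' 25
```

```text
clock: 12.6
tool_pos: [0.5287, 0.0307, 0.0566]
tcp_rot: [[0.994, -0.105, 0.001], [-0.105, -0.994, -0.0], [0.001, -0.0, -1.0]]
contact_force: [-1.6, -0.4, 5.0]
width: 0.676
grasp_force: 27.9
```

The plate is reached (5 N, height as expected). I release and withdraw upward.

```bash
python3 -m jog '[{"x":0,"y":0,"z":0,"twist":0,"jaw":6.2},{"x":0,"y":0,"z":0,"twist":0,"jaw":6.8},{"x":0,"y":0,"z":0,"twist":0,"jaw":7.6},{"x":0,"y":0,"z":0,"twist":0,"jaw":8.2},{"x":0,"y":0,"z":0,"twist":0,"jaw":8.2},{"x":0,"y":0,"z":0,"twist":0,"jaw":8.2},{"x":0,"y":0,"z":1,"twist":0,"jaw":8.2},{"x":0,"y":0,"z":3,"twist":0,"jaw":8.2},{"x":0,"y":0,"z":6,"twist":0,"jaw":8.2},{"x":0,"y":0,"z":9,"twist":0,"jaw":8.2},{"x":0,"y":0,"z":12,"twist":0,"jaw":8.2},{"x":0,"y":0,"z":15,"twist":0,"jaw":8.2},{"x":0,"y":0,"z":18,"twist":0,"jaw":8.2},{"x":0,"y":0,"z":18,"twist":0,"jaw":8.2}]' 25;  python3 - <<'E'
from h import *
grab('top','top6');im,d=grab('side','side6')
cv2.imwrite('pics/c6.png',cv2.resize(im[60:330,220:480,::-1],(577,600),interpolation=cv2.INTER_CUBIC))
P=cloud('side',d); q=P[170:300,280:410].reshape(-1,3)-[.5746,.0264,0]; c,s=np.cos(np.radians(6)),np.sin(np.radians(6))
l=np.c_[c*q[:,0]-s*q[:,1],s*q[:,0]+c*q[:,1],q[:,2]]; m=(abs(l[:,0])<.09)&(abs(l[:,1])<.095)&(l[:,2]>.064)&(l[:,2]<.1)
print(m.sum(),np.percentile(l[m],[3,50,97],axis=0).round(3))
# grip bar location, box frame
q=P.reshape(-1,3)-[.5746,.0264,0];l=np.c_[c*q[:,0]-s*q[:,1],s*q[:,0]+c*q[:,1],q[:,2]];m=(l[:,0]>.04)&(l[:,0]<.13)&(l[:,1]>.14)&(l[:,1]<.21)&(l[:,2]>.14)&(l[:,2]<.22)
print('bar',m.sum(),np.percentile(l[m],[3,50,97],axis=0).round(3) if m.any() else '')
E
```

```text
clock: 14.0
tool_pos: [0.5301, 0.0307, 0.2407]
tcp_rot: [[0.994, -0.105, 0.007], [-0.105, -0.994, -0.0], [0.007, -0.0, -1.0]]
contact_force: [1.4, -0.3, -0.8]
width: 0.957
grasp_force: 0.0
451 [[-0.083 -0.032  0.065]
 [-0.059 -0.016  0.075]
 [-0.033  0.022  0.084]]
bar 71 [[0.073 0.15  0.187]
 [0.076 0.178 0.196]
 [0.084 0.199 0.2  ]]
```

View pics/c6.png

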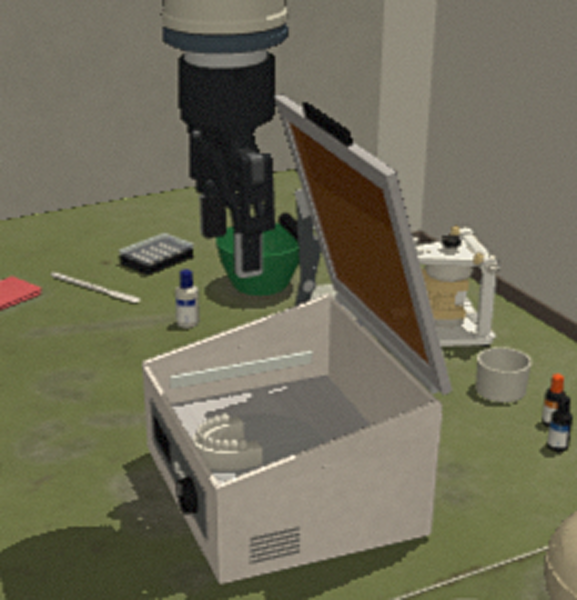

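The model stands upright on the plate (box x about -57 mm), clear of the fingers, and the lid is still locked. I now go behind the bar with the fingers shut.

```bash
python3 -m jog '[{"x":0,"y":3,"z":1,"twist":0,"jaw":0},{"x":0,"y":7,"z":1,"twist":0,"jaw":0},{"x":0,"y":11,"z":1,"twist":0,"jaw":0},{"x":0,"y":15,"z":1,"twist":0,"jaw":0},{"x":0,"y":18,"z":1,"twist":0,"jaw":0},{"x":3,"y":19,"z":1,"twist":0,"jaw":0},{"x":7,"y":19,"z":1,"twist":0,"jaw":0},{"x":11,"y":19,"z":1,"twist":0,"jaw":0},{"x":15,"y":18,"z":1,"twist":0,"jaw":0},{"x":18,"y":17.5,"z":1,"twist":0,"jaw":0},{"x":19.2,"y":17.5,"z":1,"twist":0,"jaw":0},{"x":19.2,"y":17.5,"z":0,"twist":0,"jaw":0},{"x":19.2,"y":17.5,"z":-2,"twist":0,"jaw":0},{"x":19.2,"y":17.5,"z":-4,"twist":0,"jaw":0},{"x":19.2,"y":17.5,"z":-6,"twist":0,"jaw":0},{"x":19.2,"y":17.5,"z":-7,"twist":0,"jaw":0},{"x":19.2,"y":17.5,"z":-7,"twist":0,"jaw":0}]' 25
```

```text
clock: 15.8
tool_pos: [0.7187, 0.2057, 0.164]
tcp_rot: [[0.995, -0.105, -0.004], [-0.105, -0.995, -0.001], [-0.004, 0.001, -1.0]]
contact_force: [0.8, 0.9, -0.6]
width: 0.002
grasp_force: 0.0
```

```bash
python3 -m jog '[{"x":-1,"y":0.1,"z":0,"twist":0,"jaw":0},{"x":-2,"y":0.2,"z":0,"twist":0,"jaw":0},{"x":-2.5,"y":0.25,"z":0,"twist":0,"jaw":0},{"x":-3,"y":0.3,"z":0,"twist":0,"jaw":0},{"x":-3.5,"y":0.35,"z":0,"twist":0,"jaw":0},{"x":-4,"y":0.4,"z":0,"twist":0,"jaw":0},{"x":-4.5,"y":0.45,"z":0,"twist":0,"jaw":0},{"x":-5,"y":0.5,"z":0,"twist":0,"jaw":0},{"x":-5.5,"y":0.55,"z":0,"twist":0,"jaw":0},{"x":-5.5,"y":0.55,"z":0,"twist":0,"jaw":0}]' 25;  python3 - <<'E'
from h import *
im,d=grab('side','side7'); P=cloud('side',d); q=P.reshape(-1,3)-[.5746,.0264,0]; c,s=np.cos(np.radians(6)),np.sin(np.radians(6))
l=np.c_[c*q[:,0]-s*q[:,1],s*q[:,0]+c*q[:,1],q[:,2]]; m=(abs(l[:,1])<.08)&(l[:,2]>.2)&(l[:,0]>-.12)&(l[:,0]<.15)
print(m.sum(),np.percentile(l[m],[1,50,99],axis=0).round(3) if m.any() else 'lid low')
E
```

```text
clock: 16.8
tool_pos: [0.6647, 0.2114, 0.1662]
tcp_rot: [[0.995, -0.105, -0.001], [-0.105, -0.995, -0.0], [-0.001, 0.0, -1.0]]
contact_force: [0.3, 0.2, -0.0]
width: -0.004
grasp_force: 0.0
2885 [[-0.108 -0.078  0.202]
 [ 0.046  0.02   0.315]
 [ 0.082  0.079  0.541]]
```

```bash
python3 -m jog '[{"x":1,"y":0,"z":0,"twist":0,"jaw":0},{"x":2,"y":0.5,"z":1,"twist":0,"jaw":0},{"x":2,"y":2,"z":4,"twist":0,"jaw":0},{"x":2,"y":4,"z":8,"twist":0,"jaw":0},{"x":2,"y":7,"z":12,"twist":0,"jaw":0},{"x":2,"y":10,"z":15,"twist":0,"jaw":0},{"x":2,"y":13,"z":15,"twist":0,"jaw":0},{"x":2,"y":13,"z":15,"twist":0,"jaw":0},{"x":2,"y":13,"z":15,"twist":0,"jaw":0},{"x":2,"y":13,"z":15,"twist":0,"jaw":0},{"x":2,"y":13,"z":15,"twist":0,"jaw":0},{"x":2,"y":13,"z":15,"twist":0,"jaw":0},{"x":2,"y":13,"z":15,"twist":0,"jaw":0},{"x":2,"y":13,"z":15,"twist":0,"jaw":0},{"x":2,"y":13,"z":15,"twist":0,"jaw":0},{"x":2,"y":13,"z":15,"twist":0,"jaw":0},{"x":2,"y":13,"z":15,"twist":0,"jaw":0},{"x":2,"y":13,"z":15,"twist":0,"jaw":0},{"x":2,"y":13,"z":15,"twist":0,"jaw":0},{"x":2,"y":13,"z":15,"twist":0,"jaw":0}]'; python3 -m jog '[{"z":0},{"z":0},{"z":0},{"z":0},{"z":0},{"z":0},{"z":0},{"z":0},{"z":0},{"z":0},{"z":0},{"z":0},{"z":0},{"z":0},{"z":0},{"z":0},{"z":0},{"z":0},{"z":0},{"z":0}]'; python3 - <<'E'
from h import *
im,d=grab('side','side8'); a=cloud('side',np.load('pics/side0.npz')['d']);b=cloud('side',d)
m=np.s_[190:320,270:420]; dz=(b-a)[m][...,2]; print('dz vs start',np.percentile(dz,[2,25,50,75,98]).round(4))
cv2.imwrite('pics/c8.png',im[120:420,200:600,::-1])
E
```

```text
clock: 18.85
tool_pos: [0.6855, 0.3412, 0.3163]
tcp_rot: [[0.994, -0.105, 0.0], [-0.105, -0.994, 0.0], [0.0, -0.0, -1.0]]
contact_force: [0.3, 0.4, 0.1]
width: -0.0
grasp_force: 0.0
dz vs start [-0.0033 -0.001  -0.      0.0009  0.0032]invalid input
```

View pics/c8.png

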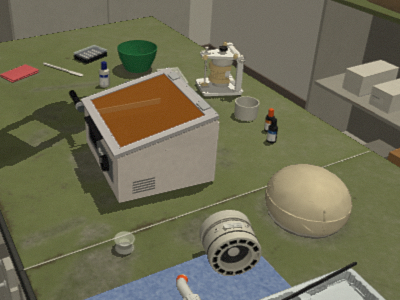

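The lid lies exactly as it did at the start (depth difference about 0), the grip bar is down, and the bottle, dish and neck are in place. I let it settle briefly and hand in.

```bash
python3 -m jog '[{"x":0,"y":0,"z":0,"twist":0,"jaw":0},{"x":0,"y":0,"z":0,"twist":0,"jaw":0},{"x":0,"y":0,"z":0,"twist":0,"jaw":0},{"x":0,"y":0,"z":0,"twist":0,"jaw":0},{"x":0,"y":0,"z":0,"twist":0,"jaw":0},{"x":0,"y":0,"z":0,"twist":0,"jaw":0},{"x":0,"y":0,"z":0,"twist":0,"jaw":0},{"x":0,"y":0,"z":0,"twist":0,"jaw":0},{"x":0,"y":0,"z":0,"twist":0,"jaw":0},{"x":0,"y":0,"z":0,"twist":0,"jaw":0},{"x":0,"y":0,"z":0,"twist":0,"jaw":0},{"x":0,"y":0,"z":0,"twist":0,"jaw":0}]'; python3 -c "
from station import arm
print(arm.hand_in())"
```

```text
clock: 20.1
tool_pos: [0.6854, 0.3412, 0.3163]
tcp_rot: [[0.994, -0.105, -0.0], [-0.105, -0.994, 0.0], [-0.0, -0.0, -1.0]]
contact_force: [0.4, 0.1, 0.0]
width: -0.001
grasp_force: 0.0
the job is handed in; nothing more can be done
None
```

I handed the job in at about 20 s, with no verdict returned: the stay locked and the lid stood open by itself, the model was set upright on the plate, and the stay was tripped so the lid sank fully shut, with the bottle, dish and neck joint still in place in the last picture.

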